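# Latch the mould cover and hold the core slide out at its mark

## Robot

A 6-joint arm with a two-finger parallel gripper is mounted at the origin on the work surface. World frame = base frame: x ahead of the robot, y to its left, z up, the work surface at z = 0. Lengths are in mm, angles in rad, forces in N, time in s.
With the tool pointing down it reaches from about 350 to 875 mm from the base axis. Payload 4.2 kg.
Tool frame: the origin (TCP) lies at the very end of the fingers, on their centre line; the grasp point (between the pads) lies 19 mm behind it; z points along the fingers, y is the line along which they close (so a half turn about z gives the same grasp; the last joint's range is limited). The gripper opens to 85 mm and grips with 20 to 120 N. Pads are 22 mm wide; open, the fingers measure 114 mm over their backs; the gripper's body (76 mm by 85 mm) begins 54 mm behind the grasp point. The pads swing forward as they close: fully open they stand 13 mm farther back than shut.
Start: joints at [-0.903, 0.385, 0.008, 0, -1.194, -0.259], TCP at [248.456, -573.471, 231.312] pointing down, gripper open.
Joint ranges: [-3.14, 3.14], [-1.21, 2.06], [-1.07, 1.41], [-3.16, 2.05], [-2.99, -0.16], [-3.1, 3.1]. Speed limits (rad/s): [2.79, 2.79, 3.14, 3.14, 3.14, 3.14].

## Interface

Orientations are given as a unit quaternion [x, y, z, w].
In Python, from bench import arm, optics gives the robot as it stands. The module is installed in compiled form; this text tells all that it offers.
- The arm moves only by the tool step_arm, never from a script. Its argument "motion" is a list of rows, each an object with "dr": the turn, a rotation vector about the tool's x, y, z in units of 8 degrees (1.0 is 8 degrees), a list of three; "slide": the shift along the tool's x, y, z in mm, a list of three; "jaw": the finger opening in mm, from 0 to 85.4. A call has exactly 8 rows; each row is the pose to reach, as a shift and turn from the pose commanded when the call began, along the tool's axes at that moment; what a row does not reach only later rows make up. A row lasts 1/8 s, in which the tool goes at most 62.5 mm and 10.7 degrees, less where a joint would pass 70% of its speed; a pose out of reach is approached as far as the arm can. A call with a gripper value outside its range is refused whole. The fingers move at their own pace and stop on an object; the grip force is fixed at half the most. Time passes only in rows, so rows that repeat a pose let the fingers close, or fill a call up. It gives the time, the measured TCP pose, the force, the opening and the grip force at its end, in the units of the state.
- arm.read_state(): the state, without advancing time (a new reading comes with each control period).
- optics.get_image(name): name is "scene" or "top" or "wrist"; returns the picture (384x512x3 uint8, blue, green, red); there is no depth.
- optics.camera_info(name): a dict with "camera_matrix" (3x3 intrinsics, pixels), "view" (4x4, takes a point from world to camera coordinates); the wrist camera has in their place "T_tool_cam" (4x4, takes a point from camera to tool coordinates, whose origin is the TCP and whose axes are the flange's). Camera axes: x right, y up, looking along -z (the intrinsics and any distortion apply to the point x, -y, -z); pixel columns grow to the right and rows downward; lengths in mm; the calibration is good to about 2 mm. The wrist camera is an equidistant fisheye: a pixel r from the principal point sees the ray r / f radians off the axis. A picture is of the moment at which its call begins: read the wrist's pose just before it. camera_info takes no time and is no camera call.
- arm.job_done(): hands the job in; it is judged then, once.
The state is a dict: "clock": time; "joints": joint angles; "joint_vel": joint speeds; "joint_efforts": joint torques, N m; "position": TCP position; "ee_rot": TCP orientation; "contact_force": force on the tool from outside, world axes, zero at the start; "wrist_torque": the same for the moment, N m; "gripper_width": finger opening in mm; "grasp_force": force on a finger pad.
Only numpy, scipy, OpenCV 4.12 (cv2) and the standard library are available. Lean on these libraries where they do the work, as an engineer would, in place of code of your own. Each camera call takes 0.05 s, during which the arm holds its last target. There are 200 camera calls.

## Task

The casting is ready to come off its core. First turn the turnbutton on the mould jig until it lies squarely across the cover frame so the cover stays down, then draw the spring-return core slide out by its black cross handle until the handle's pointer is level with the marker block on the rail beside it. The slide springs back if let go, so finish still holding it there; keep the cover down and leave everything else on the table where it is.

Things in the scene. Friction and masses are not known exactly. Their poses are not given: they have to be found in the camera images.
- jig: fixed demoulding jig: white board 350 x 280 mm, 12 mm thick, carrying a plywood mould box 160 x 160 mm whose top is 62 mm above the table. Origin on the table, 20 mm along the board's +x from its centre; z up, +x from the handle towards the mould box, the box centre at (50, 0) mm, its handle-side face at x = -30 mm. The turnbutton is on the +y side, the mark rail on the -y side
- cover (a joint): hinge of the aluminium cover frame (160 x 160 mm, 8 mm thick, its top 70 mm above the table) lying on the mould box, hinged on the side away from the handle; rad, 0 = lying shut, grows as it lifts. It rests by its own weight
- latch (a joint): steel turnbutton on a vertical pivot on the block beside the mould box (pivot at x 0, y 102 mm in the jig's frame); rad, anticlockwise seen from above positive: 0 = its long arm points along the jig's -x (clear of the cover), 1.57 = it points along the jig's -y, square across the cover frame; end stop at 1.62, other stop at -0.4. Stiff: stays where it is left; turns with about 0.06 N m. Starts near 0
- latch_grip (a point): point on the turnbutton's pivot axis, in its upright thumb fin, 100 mm above the table; its -x axis points along the long arm. The fin is 36 mm long (along the arm), 10 mm thick, centred on the pivot; it stands 32 mm above the 18 mm wide bar (bar's top 80 mm, fin's top 112 mm above the table). The bar reaches 50 mm from the pivot on its long side, 16 mm on the other
- pull (a joint): travel of the spring-return core slide; m, 0 = home (sprung in), grows as it is drawn out along the jig's -x, end of travel 0.09. The spring pulls back with about 4 N at home and 11 N at 65 mm. When it is home the handle's middle is at x -85, y 0 mm in the jig's frame
- pull_grip (a point): middle of the slide's black cross handle, 58 mm above the table. The handle is an upright plate 70 mm long along the jig's y, 14 mm thick along the jig's x, from 28 to 68 mm above the table; axes as the jig's. Its rod (top 31 mm above the table) runs to the mould box, whose face is 48 mm from the handle at home
- pull_pointer (a point): tip of the small steel pointer on the handle's -y end (46 mm from the handle's middle), 40 mm above the table; in line with the handle's middle
- mark_mid (a point): middle of the inner edge of the marker block, 40 mm above the table: a dark steel block 16 mm (along the rail) x 16 mm x 34 mm tall on the rail at the handle's -y side. x along the jig's x. It lies 35 to 65 mm from the pointer's home along the jig's -x, and is set differently each time
- cup_a: white mixing cup, 82 mm across the rim, 105 mm tall (152 mm to the top of the wooden stick set in it), standing beside the jig on the turnbutton's side; origin under its middle, to be left alone
- cup_b: white mixing cup without a stick, 82 mm across, 105 mm tall; origin under its middle, to be left alone
- sample: pale cast sample tile 45 x 45 x 12 mm, lying on the jig's board near the handle, on the turnbutton's side; origin under its middle, to be left alone
- jar: small jar 34 mm across, 45 mm tall, on the jig's board near the mark rail; origin under its middle, to be left alone
- jug: clear measuring jug, 116 mm across the rim, 120 mm tall, with a side handle; origin under its middle, to be left alone
- tub: clear lidded tub of cast tiles, 114 x 164 x 96 mm; origin under its middle, to be left alone
- stick: wooden stirring stick 150 x 18 x 4 mm lying beside the jig on the mark's side; origin under its middle, to be left alone
- brush: paint brush lying flat on the table; to be left alone

How it is judged (in metres and radians):
On the way, in this order (a step that is already met when the one before it is completed fails the run):
1. the turnbutton is turned across the cover frame, the slide still home (value of joint latch above 1.32 rad and value of joint pull below 0.015 m), for 0.2 s.
2. the slide is drawn out with its pointer level with the marker block (x of pull_pointer in the frame of mark_mid between -0.008 and 0.008 m and value of joint latch above 1.32 rad and contact force between the fingers and pull above 2 N), for 0.3 s.
At the end, for the whole second after the job is handed in: The turnbutton lies across the cover (joint above 1.32 rad), the cover is down (below 0.05 rad), and the fingers still hold the slide (over 2 N), at rest, its pointer's tip within 8 mm of the marker block's middle along the rail (that is, within the block's width) (all of step 2 and value of joint cover below 0.05 rad and velocity of joint pull between -0.01 and 0.01 m/s); the arm keeps its last pose, push and grip.
It fails at once if the slide is drawn out more than 25 mm before the turnbutton lies across the cover (value of joint pull above 0.025 m and not (value of joint latch above 1.32 rad)).
It fails at once if the cover is lifted (value of joint cover above 0.15 rad).
It fails at once if a bystander is pushed more than 30 mm or a cup, jar or jug tipped over (distance of any of cup_a, cup_b, sample, jar, jug, tub, brush, stick from where it was at the start of the episode above 0.03 m or angle between any of cup_a, cup_b, jar, jug's own z axis and vertical above 0.6 rad).
It also fails if it takes over 43 s, if anything falls off the work surface, if the arm or the gripper's body presses on something with over 40 N, if the wrist force passes 120 N, or if a joint passes its speed limit or range.

## Working session

There is one attempt and no reset: what is moved stays moved. The work goes in short steps, Python scripts to look and compute and a tool call to move; the robot and the scene stay as the last step left them, time stands still between calls to the robot, and variables do not carry over. Pictures are saved under pics/ and viewed, at most 10 in all, crops included, and the job is handed in when it is done.

Besides the shell and the picture viewer there is one more tool, called after "Emit:" by a JSON object that holds its "name" and its "arguments". step_arm: Moves the arm, as the interface text tells. Its arguments: {"type":"object","properties":{"motion":{"type":"array","items":{"type":"object","properties":{"dr":{"type":"array","items":{"type":"number"}},"slide":{"type":"array","items":{"type":"number"}},"jaw":{"type":"number"}}}}},"required":["motion"]}

```bash
mkdir -p pics
python3 - <<'E'
from bench import arm, optics
import cv2,json
s=arm.read_state(); print(s)
for n in ["scene","top","wrist"]:
    cv2.imwrite(f"pics/{n}0.png",optics.get_image(n)); print(n,optics.camera_info(n))
E
```

```text
{'clock': 0.0, 'joints': array([-9.03370283e-01,  3.85588524e-01,  6.65093901e-03, -4.91007933e-04,
       -1.19395981e+00, -2.58579953e-01]), 'joint_vel': array([ 7.89715645e-05,  3.42210877e-05, -3.00100547e-04,  4.67942168e-04,
       -2.82547364e-05, -8.01059964e-06]), 'joint_efforts': array([ 3.08876515e-04, -3.92286158e+01,  1.88396913e+01,  4.18591216e+00,
       -4.61965450e-03, -9.39019060e-06]), 'position': array([ 248.25697676, -572.97039471,  230.21327143]), 'ee_rot': array([-2.02913440e-01,  9.79196089e-01,  1.04184355e-03, -2.65048642e-04]), 'contact_force': array([ 0.07850423,  0.12657512, -0.70171498]), 'wrist_torque': array([-0.02364661,  0.05760058, -0.04718763]), 'grasp_force': 0.0, 'gripper_width': 85.02415469183617}
scene {'camera_matrix': array([[368.49796629,   0.        , 252.23813097],
       [  0.        , 368.49796629, 191.79449664],
       [  0.        ,   0.        ,   1.        ]]), 'view': array([[ 8.71907915e-01,  4.89552914e-01, -1.07019657e-02,
        -4.92896810e+02],
       [-2.83350558e-01,  5.22239193e-01,  8.04349853e-01,
         9.31638003e+0
[... 537 characters left out ...]
 [-1.85501390e-01, -2.10833757e-02,  9.82417796e-01,
        -1.22452493e+03],
       [ 0.00000000e+00,  0.00000000e+00,  0.00000000e+00,
         1.00000000e+00]])}
wrist {'camera_matrix': array([[297.31863964,   0.        , 256.92106797],
       [  0.        , 297.31863964, 190.32980393],
       [  0.        ,   0.        ,   1.        ]]), 'T_tool_cam': array([[ 5.03039851e-04,  9.52845031e-01,  3.03456906e-01,
         7.73948013e+01],
       [ 9.99999800e-01, -5.95341789e-04,  2.11656790e-04,
        -5.99178769e-01],
       [ 3.82336698e-04,  3.03456739e-01, -9.52845140e-01,
        -1.42985328e+02],
       [ 0.00000000e+00,  0.00000000e+00,  0.00000000e+00,
         1.00000000e+00]])}
```

```bash
python3 -c "
import cv2
for n in ['top','scene']:
    i=cv2.imread(f'pics/{n}0.png'); cv2.imwrite(f'pics/{n}0b.png',cv2.resize(i,(800,600),interpolation=cv2.INTER_CUBIC))"
```

```text
(no output)
```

View pics/top0b.png

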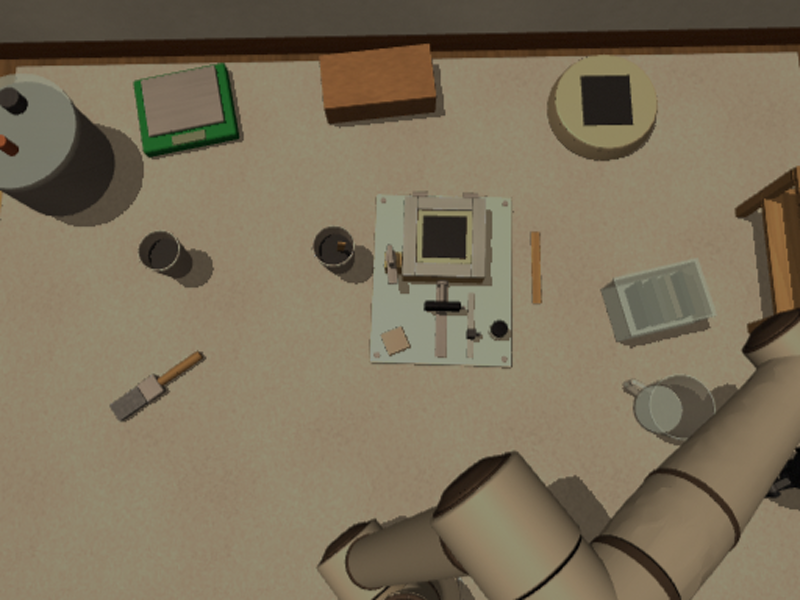

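View pics/scene0b.png

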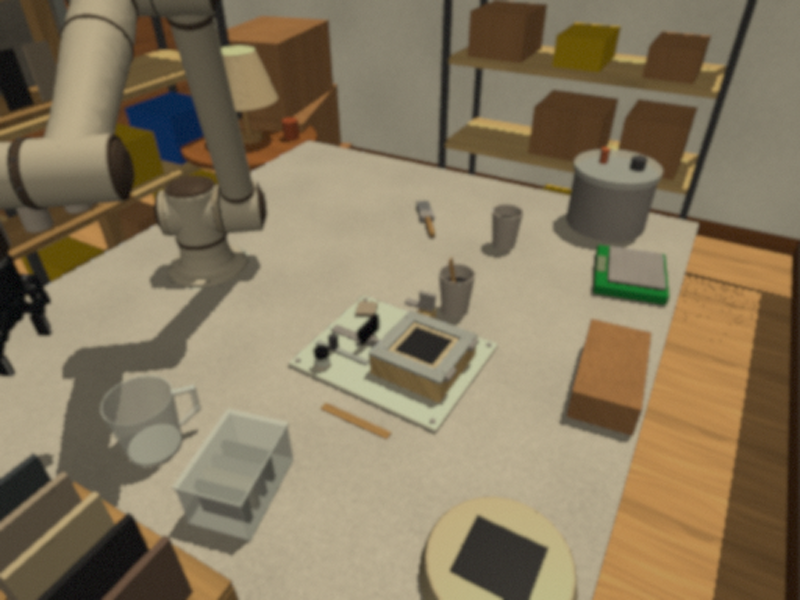

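Top view: the board corners (800-scale) are about (376,196), (514,196), (511,366), (371,362). The handle is at (443,306), the marker near (473,333) and the turnbutton near (391,262), with cup_a beside it at (335,248). I'll zoom in for precision.

```bash
python3 -c "
import cv2
i=cv2.imread('pics/top0.png')[120:240,190:345]; i=cv2.convertScaleAbs(i,alpha=1.5); cv2.imwrite('pics/topc.png',cv2.resize(i,(775,600),interpolation=cv2.INTER_CUBIC))"
```

```text
(no output)
```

View pics/topc.png

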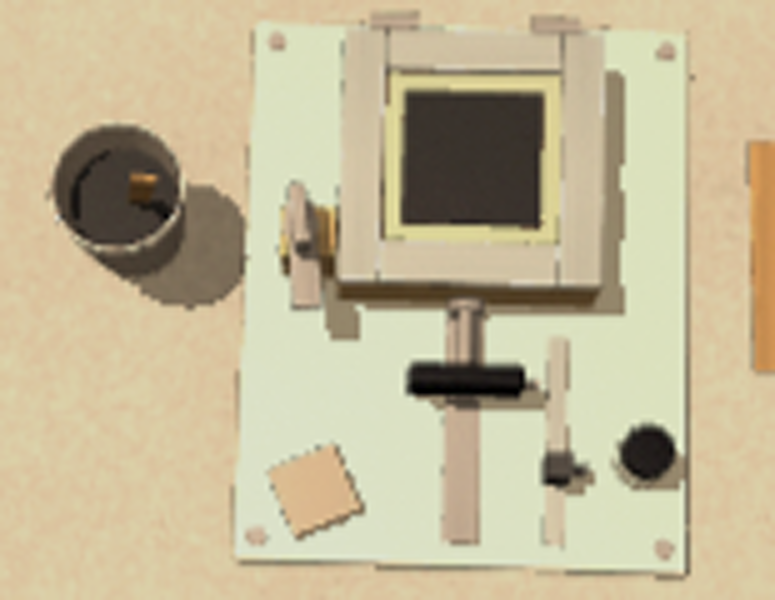

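```bash
cat > h.py <<'E'
import numpy as np
from scipy.spatial.transform import Rotation as R
from scipy.optimize import least_squares
from bench import arm, optics
def proj(n,P):
    c=optics.camera_info(n); P=np.atleast_2d(P); q=P@c['view'][:3,:3].T+c['view'][:3,3]
    q=q*[1,-1,-1]; u=q@c['camera_matrix'].T; return u[:,:2]/u[:,2:]
def back(n,uv,z):
    c=optics.camera_info(n); V=np.linalg.inv(c['view']); d=np.linalg.solve(c['camera_matrix'],[*uv,1])*[1,-1,-1]
    d=V[:3,:3]@d; o=V[:3,3]; return o+d*(z-o[2])/d[2]
def wproj(st,P):
    c=optics.camera_info('wrist'); T=np.linalg.inv(c['T_tool_cam']); P=np.atleast_2d(P)
    t=R.from_quat(st['ee_rot']).inv().apply(P-st['position']); q=(t@T[:3,:3].T+T[:3,3])*[1,-1,-1]
    r=np.linalg.norm(q[:,:2],axis=1,keepdims=True); th=np.arctan2(r,q[:,2:]); K=c['camera_matrix']
    return K[0,0]*th*q[:,:2]/r+K[:2,2]
def wback(st,uv,z):
    c=optics.camera_info('wrist'); K=c['camera_matrix']; T=c['T_tool_cam']; v=(np.array(uv)-K[:2,2])/K[0,0]; r=np.linalg.norm(v)
    d=np.array([*(np.sin(r)*v/r),np.cos(r)])*[1,-1,-1]; Q=R.from_quat(st['ee_rot']).as_matrix()
    d=Q@T[:3,:3]@d; o=st['position']+Q@T[:3,3]; return o+d*(z-o[2])/d[2]
def j2w(p,P):
    P=np.atleast_2d(P); c,s=np.cos(p[2]),np.sin(p[2]); return np.c_[p[0]+c*P[:,0]-s*P[:,1],p[1]+s*P[:,0]+c*P[:,1],P[:,2]]
E
python3 - <<'E'
from h import *
f=lambda a:np.array(a)/5+[190,120]
J=np.array([[155,140,12],[155,-140,12],[-195,-140,12],[-195,140,12],[-30,80,70],[-30,-80,70]])
px=f([[255,22],[686,30],[686,575],[238,560],[340,280],[602,287]])
r=least_squares(lambda p:(proj('top',j2w(p,J))-px).ravel(),[700,0,0]); p=r.x
print(p,r.fun.reshape(-1,2).round(1)); np.save('jig.npy',p)
Q=np.array([[-85,0,68],[-85,35,68],[-85,-35,68],[-85,-46,40],[0,102,112],[-50,102,80],[-30,0,70]])
print(((proj('top',j2w(p,Q))-[190,120])*5).round())
print('latch,handle',j2w(p,[[0,102,100],[-85,0,58]]))
c,s=np.cos(p[2]),np.sin(p[2])
def w2j(w): d=w[:2]-p[:2]; return np.array([c*d[0]+s*d[1],-s*d[0]+c*d[1]])
for n,uv,z in [('marktop',[557,466],52),('marktop',[557,466],57),('ptr',[543,388],40),('cup',[118,188],105),('jar',[648,452],57),('tile',[316,490],24)]:
    w=back('top',f(uv),z); print(n,w.round(1),w2j(w).round(1))
E
```

```text
[ 6.26779621e+02 -8.26885377e+01 -3.59428758e-02] [[-0.3 -0.2]
 [ 0.6 -0.1]
 [ 0.9 -0.2]
 [-0.9  0.3]
 [-0.6  0.1]
 [ 0.3  0. ]]
[[469. 374.]
 [410. 373.]
 [527. 376.]
 [542. 385.]
 [300. 213.]
 [299. 309.]
 [470. 284.]]
latch,handle [[630.44500472  19.245583   100.        ]
 [541.83452015 -79.63405102  58.        ]]
marktop [ 488.4 -132.3   52. ] [-136.5  -54.6]
marktop [ 487.7 -131.9   57. ] [-137.2  -54.2]
ptr [ 538.3 -126.2   40. ] [-86.9 -46.7]
cup [649.1 127.1 105. ] [ 14.7 210.4]
jar [ 495.6 -186.3   57. ] [-127.3 -108.3]
tile [479.1  12.9  24. ] [-151.    90.2]
```

```bash
cat >> h.py <<'E'
def plan(pos,yaw=None,from_cmd=None):
    """slide & dr(z, 8deg units) from measured pose to world pos and tool-y direction yaw (deg from world x, mod 180), plus tilt fix"""
    st=arm.read_state(); q=R.from_quat(st['ee_rot']); M=q.as_matrix()
    s=q.inv().apply(np.array(pos)-st['position'])
    if yaw is None: g=q
    else:
        a=np.radians(yaw); y=np.array([np.cos(a),np.sin(a),0]); y=y if y@M[:,1]>0 else -y; z=np.array([0,0,-1.]); g=R.from_matrix(np.c_[np.cross(y,z),y,z])
    dr=(q.inv()*g).as_rotvec(degrees=True)/8
    print('t',round(st['clock'],2),'pos',st['position'].round(1),'F',st['contact_force'].round(1),'w',round(st['gripper_width'],1),'grip',round(st['grasp_force'],1),'slide',s.round(1),'dr',dr.round(2),'yaw',np.degrees(np.arctan2(M[1,1],M[0,1])).round(1),'j',st['joints'].round(2))
E
python3 - <<'E'
from h import *
plan([480,-215,231],87.9)
E
```

```text
t 0.15 pos [ 248.3 -573.1  230.5] F [0.4 0.4 0.4] w 85.1 grip 0.0 slide [-3.549e+02  2.365e+02 -2.000e-01] dr [ 0.01 -0.    3.19] yaw 113.4 j [-0.9   0.39  0.01 -0.   -1.19 -0.26]
```

Emit:
{"name": "step_arm", "arguments": {"motion": [{"slide": [-30, 20, 0], "dr": [0, 0, 0.3], "jaw": 45}, {"slide": [-80, 53, 0], "dr": [0, 0, 0.8], "jaw": 45}, {"slide": [-130, 87, 0], "dr": [0, 0, 1.3], "jaw": 45}, {"slide": [-180, 120, 0], "dr": [0, 0, 1.8], "jaw": 45}, {"slide": [-230, 153, 0], "dr": [0, 0, 2.3], "jaw": 45}, {"slide": [-280, 187, 0], "dr": [0, 0, 2.8], "jaw": 45}, {"slide": [-330, 220, 0], "dr": [0, 0, 3.2], "jaw": 45}, {"slide": [-355, 236, 0], "dr": [0, 0, 3.2], "jaw": 45}]}}

```text
clock: 1.15
position: [481.5, -213.3, 231.2]
ee_rot: [0.018, 1.0, 0.0, -0.0]
contact_force: [0.7, 0.1, 0.5]
gripper_width: 45.0
grasp_force: 0.0
```

Run:
```python
from h import *
plan([560,-20,200],87.9)
```

```text
t 1.15 pos [ 481.5 -213.3  231.2] F [0.7 0.1 0.5] w 45.0 grip 0.0 slide [-71.6 196.   31.2] dr [ 0.   -0.    0.01] yaw 88.0 j [-0.11  0.22 -0.23 -0.   -1.12 -1.5 ]
```

Emit:
{"name": "step_arm", "arguments": {"motion": [{"slide": [-9, 24, 4], "dr": [0, 0, 0], "jaw": 45}, {"slide": [-22, 60, 10], "dr": [0, 0, 0], "jaw": 45}, {"slide": [-36, 98, 16], "dr": [0, 0, 0], "jaw": 45}, {"slide": [-50, 136, 22], "dr": [0, 0, 0], "jaw": 45}, {"slide": [-63, 172, 28], "dr": [0, 0, 0], "jaw": 45}, {"slide": [-72, 196, 31], "dr": [0, 0, 0], "jaw": 45}, {"slide": [-72, 196, 31], "dr": [0, 0, 0], "jaw": 45}, {"slide": [-72, 196, 31], "dr": [0, 0, 0], "jaw": 45}]}}

```text
clock: 2.15
position: [559.4, -23.0, 200.1]
ee_rot: [0.019, 1.0, -0.0, -0.0]
contact_force: [0.0, 0.2, 0.7]
gripper_width: 45.1
grasp_force: 0.0
```

Run:
```python
from h import *
import cv2
plan([630.4,19.2,140],87.9)
st=arm.read_state(); i=optics.get_image('wrist'); np.save('st1.npy',np.r_[st['position'],st['ee_rot']])
cv2.imwrite('pics/w1raw.png',i); i=cv2.convertScaleAbs(cv2.resize(i,(800,600),interpolation=cv2.INTER_CUBIC),alpha=1.4); cv2.imwrite('pics/w1.png',i)
p=np.load('jig.npy')
Q=np.array([[0,102,112],[18,102,112],[-18,102,112],[-50,102,80],[-85,0,68],[-85,35,68],[-85,-35,68],[-85,-46,40],[-30,80,70],[-30,-80,70],[-195,-140,12],[-195,140,12]])
print((wproj(st,j2w(p,Q))*1.5625).round())
```

```text
t 2.15 pos [559.4 -23.  200.1] F [0.  0.2 0.7] w 45.1 grip 0.0 slide [-69.4  44.9  60.1] dr [-0.   -0.01 -0.01] yaw 87.8 j [ 0.25  0.3  -0.2  -0.   -1.07 -1.86]
[[479. 416.]
 [476. 440.]
 [481. 389.]
 [476. 317.]
 [309. 257.]
 [366. 257.]
 [255. 258.]
 [252. 249.]
 [438. 342.]
 [201. 339.]
 [147. 108.]
 [518.  91.]]
```

View pics/w1.png

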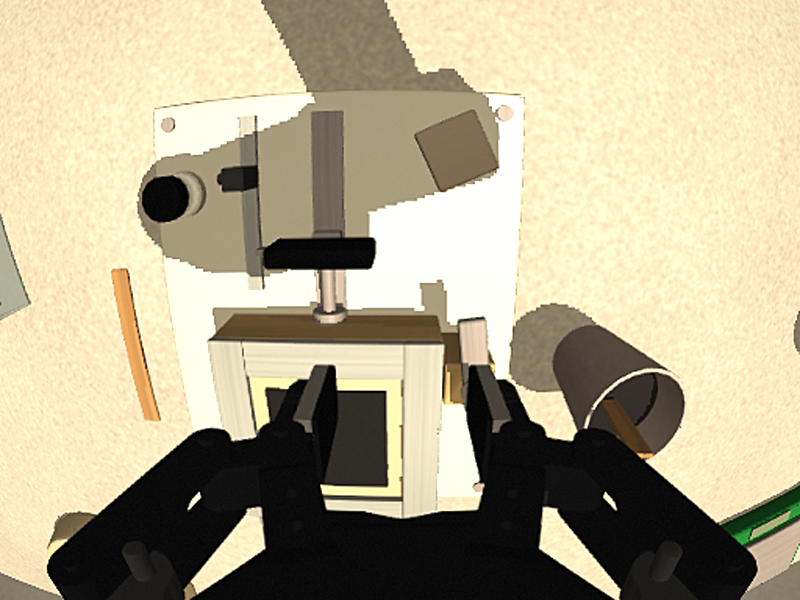

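The wrist view matches the prediction to within about 6–9 px (800-scale). The box front corners are at (209,339) and (443,342), the board corners at (153,107) and (525,95), the handle spans (265–375, 247), and the bar tip is at (458–484, 319). I'll refit from these.

Run:
```python
from h import *
v=np.load('st1.npy'); st=dict(position=v[:3],ee_rot=v[3:])
f=lambda a:np.array(a)/1.5625
J=np.array([[-195,-140,12],[-195,140,12],[-30,80,70],[-30,-80,70]]); px=f([[153,107],[525,95],[443,342],[209,340]])
r=least_squares(lambda p:(wproj(st,j2w(p,J))-px).ravel(),np.load('jig.npy')); p=r.x; print(p,(r.fun*1.56).reshape(-1,2).round(1)); np.save('jig2.npy',p)
c,s=np.cos(p[2]),np.sin(p[2])
def w2j(w): d=w[:2]-p[:2]; return np.array([c*d[0]+s*d[1],-s*d[0]+c*d[1]]).round(1)
for n,uv,z in [('tipL',[458,320],80),('tipR',[484,318],80),('handL',[265,247],66),('handR',[376,247],66),('mark',[238,178],54),('ptr',[262,256],40)]: 
    w=wback(st,f(uv),z); print(n,w.round(1),w2j(w))
print(j2w(p,[[0,102,100],[-85,0,58]]).round(1))
```

```text
[ 6.27773690e+02 -7.84737882e+01 -4.21060511e-02] [[-0.7  0.1]
 [ 0.7 -1.1]
 [ 1.8  1.5]
 [-2.2 -0.1]]
tipL [581.6  10.   80. ] [-49.8  86.5]
tipR [581.  26.  80.] [-51.1 102.5]
handL [ 534.2 -107.9   66. ] [-92.3 -33.4]
handR [537.7 -38.2  66. ] [-91.7  36.4]
mark [ 489.9 -125.9   54. ] [-135.7  -53.2]
ptr [ 545.2 -119.    40. ] [-80.8 -44. ]
[[632.1  23.4 100. ]
 [542.8 -74.9  58. ]]
```

Run:
```python
from h import *
plan([631.5,22,125],96)
```

```text
t 2.2 pos [559.4 -23.3 200.3] F [-0.6 -0.6 -0.3] w 44.9 grip 0.0 slide [-70.3  48.1  75.3] dr [-0.   -0.   -1.03] yaw 87.8 j [ 0.25  0.3  -0.2  -0.   -1.07 -1.86]
```

Emit:
{"name": "step_arm", "arguments": {"motion": [{"slide": [-15, 10, 5], "dr": [0, 0, -0.3], "jaw": 45}, {"slide": [-35, 24, 15], "dr": [0, 0, -0.6], "jaw": 45}, {"slide": [-55, 38, 30], "dr": [0, 0, -0.9], "jaw": 45}, {"slide": [-70, 48, 45], "dr": [0, 0, -1.03], "jaw": 45}, {"slide": [-70, 48, 60], "dr": [0, 0, -1.03], "jaw": 45}, {"slide": [-70, 48, 72], "dr": [0, 0, -1.03], "jaw": 45}, {"slide": [-70, 48, 75], "dr": [0, 0, -1.03], "jaw": 45}, {"slide": [-70, 48, 75], "dr": [0, 0, -1.03], "jaw": 45}]}}

```text
clock: 3.2
position: [631.5, 22.3, 125.7]
ee_rot: [-0.053, 0.999, -0.0, 0.0]
contact_force: [0.1, 0.5, 0.8]
gripper_width: 45.1
grasp_force: 0.0
```

Run:
```python
from h import *
import cv2
plan([631.5,22,86],96)
st=arm.read_state(); i=optics.get_image('wrist'); np.save('st2.npy',np.r_[st['position'],st['ee_rot']])
cv2.imwrite('pics/w2raw.png',i); i=cv2.convertScaleAbs(cv2.resize(i[150:384,140:452],(800,600),interpolation=cv2.INTER_CUBIC),alpha=1.6); cv2.imwrite('pics/w2.png',i)
p=np.load('jig2.npy')
Q=np.array([[0,102,112],[-18,102,112],[-50,102,80],[-30,80,70],[-30,-80,70]])
print(((wproj(st,j2w(p,Q))-[140,150])*800/312).round())
```

```text
t 3.2 pos [631.5  22.3 125.7] F [0.1 0.5 0.8] w 45.1 grip 0.0 slide [ 0.  -0.3 39.7] dr [-0.    0.    0.01] yaw 96.1 j [ 0.29  0.48 -0.11  0.   -0.97 -1.76]
[[ 307.  220.]
 [ 319.  148.]
 [ 336.  -17.]
 [ 241.   38.]
 [-249.  -23.]]
```

View pics/w2.png

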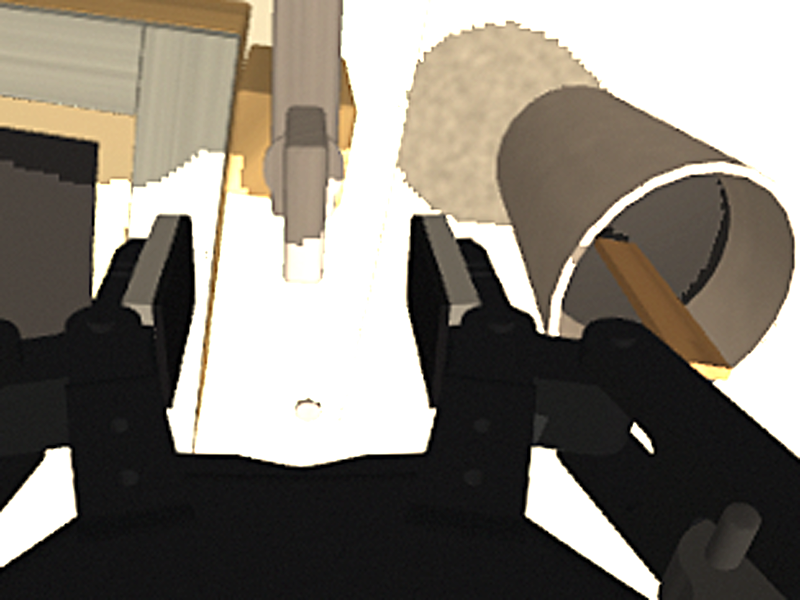

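The fin top spans (287–325, 145–280), centred between the pads and aligned with the tool. I'll descend and grip it.

Emit:
{"name": "step_arm", "arguments": {"motion": [{"slide": [1, 0, 10], "dr": [0, 0, 0], "jaw": 45}, {"slide": [1, 0, 24], "dr": [0, 0, 0], "jaw": 45}, {"slide": [1, 0, 35], "dr": [0, 0, 0], "jaw": 45}, {"slide": [1, 0, 39], "dr": [0, 0, 0], "jaw": 40}, {"slide": [1, 0, 39], "dr": [0, 0, 0], "jaw": 20}, {"slide": [1, 0, 39], "dr": [0, 0, 0], "jaw": 5}, {"slide": [1, 0, 39], "dr": [0, 0, 0], "jaw": 5}, {"slide": [1, 0, 39], "dr": [0, 0, 0], "jaw": 5}]}}

```text
clock: 4.25
position: [630.8, 22.9, 86.7]
ee_rot: [-0.053, 0.999, 0.0, 0.0]
contact_force: [-1.1, 2.8, 0.1]
gripper_width: 9.1
grasp_force: 60.1
```

Run:
```python
from h import *
plan([631,22,86],176)
```

```text
t 4.25 pos [630.8  22.9  86.7] F [-1.1  2.8  0.1] w 9.1 grip 60.1 slide [-0.1 -1.   0.7] dr [-0.    0.01 -9.99] yaw 96.1 j [ 0.29  0.52 -0.16 -0.   -0.89 -1.76]
```

Emit:
{"name": "step_arm", "arguments": {"motion": [{"slide": [0, 0, 0], "dr": [0, 0, -0.7], "jaw": 5}, {"slide": [0, 0, 0], "dr": [0, 0, -1.8], "jaw": 5}, {"slide": [0, 0, 0], "dr": [0, 0, -3.0], "jaw": 5}, {"slide": [0, 0, 0], "dr": [0, 0, -4.2], "jaw": 5}, {"slide": [0, 0, 0], "dr": [0, 0, -5.4], "jaw": 5}, {"slide": [0, 0, 0], "dr": [0, 0, -6.6], "jaw": 5}, {"slide": [0, 0, 0], "dr": [0, 0, -7.7], "jaw": 5}, {"slide": [0, 0, 0], "dr": [0, 0, -8.5], "jaw": 5}]}}

```text
clock: 5.25
position: [631.4, 22.3, 86.7]
ee_rot: [-0.604, 0.797, -0.001, 0.001]
contact_force: [2.1, 1.3, -1.0]
gripper_width: 8.5
grasp_force: 59.9
```

Run:
```python
from h import *
plan([631,22,86],176)
```

```text
t 5.25 pos [631.4  22.3  86.7] F [ 2.1  1.3 -1. ] w 8.5 grip 59.9 slide [0.4 0.3 0.7] dr [-0.01  0.   -1.46] yaw 164.3 j [ 0.29  0.52 -0.16  0.   -0.89 -0.57]
```

Emit:
{"name": "step_arm", "arguments": {"motion": [{"slide": [0, 0, 0], "dr": [0, 0, -0.6], "jaw": 5}, {"slide": [0, 0, 0], "dr": [0, 0, -1.2], "jaw": 5}, {"slide": [0, 0, 0], "dr": [0, 0, -1.5], "jaw": 5}, {"slide": [0, 0, 0], "dr": [0, 0, -1.5], "jaw": 5}, {"slide": [0, 0, 0], "dr": [0, 0, -1.5], "jaw": 5}, {"slide": [0, 0, 0], "dr": [0, 0, -1.5], "jaw": 35}, {"slide": [0, 0, 0], "dr": [0, 0, -1.5], "jaw": 40}, {"slide": [0, 0, -8], "dr": [0, 0, -1.5], "jaw": 40}]}}

```text
clock: 6.25
position: [629.7, 22.4, 93.9]
ee_rot: [-0.682, 0.731, 0.001, -0.001]
contact_force: [0.1, 0.2, 0.8]
gripper_width: 39.4
grasp_force: 0.0
```

Run:
```python
from h import *
plan([542,-76.5,140],177.7)
```

```text
t 6.25 pos [629.7  22.4  93.9] F [0.1 0.2 0.8] w 39.4 grip 0.0 slide [104.7  80.8 -45.8] dr [ 0.02 -0.   -0.21] yaw 176.1 j [ 0.29  0.52 -0.15 -0.   -0.91 -0.36]
```

Emit:
{"name": "step_arm", "arguments": {"motion": [{"slide": [0, 0, -15], "dr": [0, 0, 0], "jaw": 45}, {"slide": [0, 0, -40], "dr": [0, 0, 0], "jaw": 45}, {"slide": [15, 12, -46], "dr": [0, 0, 0], "jaw": 45}, {"slide": [40, 31, -46], "dr": [0, 0, -0.1], "jaw": 45}, {"slide": [68, 53, -46], "dr": [0, 0, -0.2], "jaw": 45}, {"slide": [92, 71, -46], "dr": [0, 0, -0.2], "jaw": 45}, {"slide": [105, 81, -46], "dr": [0, 0, -0.2], "jaw": 45}, {"slide": [105, 81, -46], "dr": [0, 0, -0.2], "jaw": 45}]}}

```text
clock: 7.25
position: [541.8, -77.5, 140.6]
ee_rot: [-0.692, 0.722, -0.0, 0.0]
contact_force: [0.3, 0.2, -0.4]
gripper_width: 44.6
grasp_force: 0.0
```

Run:
```python
from h import *
import cv2
plan([542,-76.5,37],177.7)
st=arm.read_state(); i=optics.get_image('wrist'); np.save('st3.npy',np.r_[st['position'],st['ee_rot']])
cv2.imwrite('pics/w3raw.png',i); i=cv2.convertScaleAbs(cv2.resize(i,(800,600),interpolation=cv2.INTER_CUBIC),alpha=1.6); cv2.imwrite('pics/w3.png',i)
p=np.load('jig2.npy')
Q=np.array([[-85,0,68],[-85,35,68],[-85,-35,68],[-85,-46,40],[-30,80,70],[-30,-80,70],[0,52,80]])
print((wproj(st,j2w(p,Q))*1.5625).round())
```

```text
t 7.25 pos [541.8 -77.5 140.6] F [ 0.3  0.2 -0.4] w 44.6 grip 0.0 slide [ -1.   -0.2 103.6] dr [-0.    0.   -0.01] yaw 177.6 j [ 0.15  0.34 -0.31 -0.   -0.92 -0.2 ]
[[401. 321.]
 [401. 383.]
 [401. 251.]
 [401. 220.]
 [305. 452.]
 [282. 159.]
 [242. 418.]]
```

View pics/w3.png

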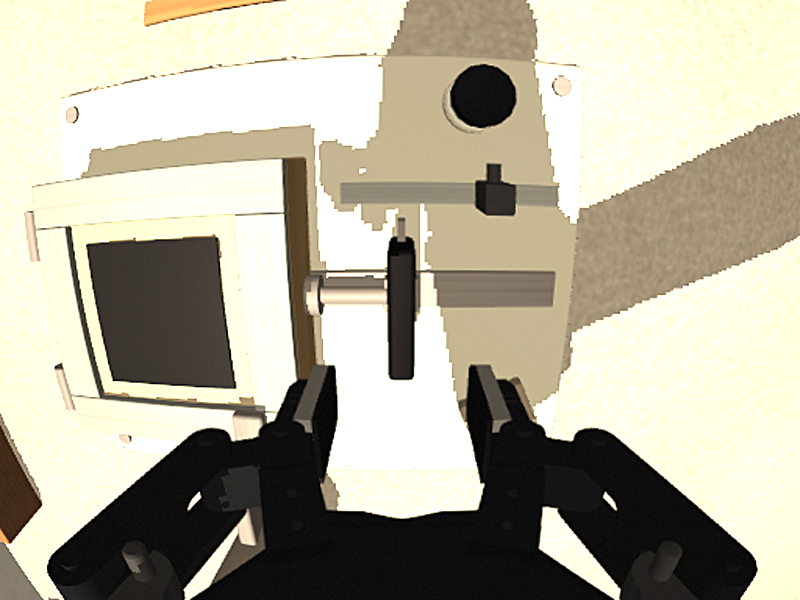

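The handle is centred between the fingers (x 401, rows 240–380), and the button lies across the cover (tip at (250,418)). The marker block is at x 476–517, row ~195, and the pointer tip is at (402,220).

Run:
```python
from h import *
import cv2
v=np.load('st3.npy'); st=dict(position=v[:3],ee_rot=v[3:])
p=np.load('jig2.npy'); c,s=np.cos(p[2]),np.sin(p[2])
def w2j(w): d=w[:2]-p[:2]; return np.array([c*d[0]+s*d[1],-s*d[0]+c*d[1]]).round(1)
f=lambda a:np.array(a)/1.5625
for z in (46,52,57): print(z,[w2j(wback(st,f(a),z)) for a in ([476,190],[517,190])])
print('ptr',w2j(wback(st,f([402,220]),40)),'hand',w2j(wback(st,f([401,310]),68)))
i=cv2.imread('pics/w3raw.png')[95:165,230:350]; cv2.imwrite('pics/w3c.png',cv2.resize(cv2.convertScaleAbs(i,alpha=2.5),(720,420),interpolation=cv2.INTER_NEAREST))
plan([542,-76.5,37],177.7)
```

```text
46 [array([-123.6,  -62.9]), array([-145.3,  -63.6])]
52 [array([-122.7,  -63.4]), array([-143.8,  -64. ])]
57 [array([-121.9,  -63.7]), array([-142.6,  -64.4])]
ptr [-85.7 -46. ] hand [-85.2  -5.6]
t 7.3 pos [542.7 -76.9 140.6] F [ 0.3  0.6 -0.4] w 44.9 grip 0.0 slide [ -0.4   0.8 103.6] dr [-0.01  0.   -0.01] yaw 177.6 j [ 0.16  0.34 -0.31  0.   -0.92 -0.2 ]
```

View pics/w3c.png

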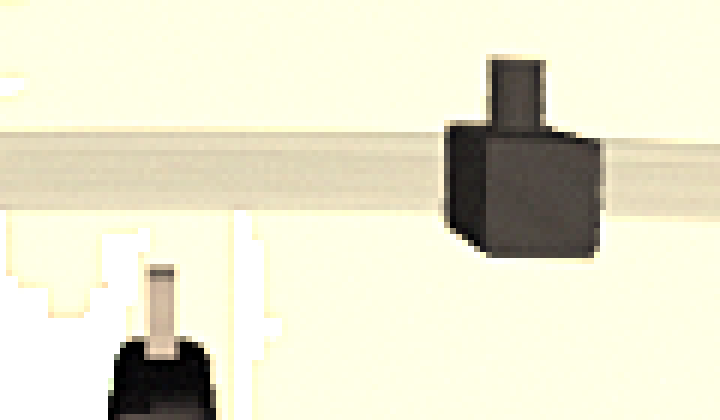

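Emit:
{"name": "step_arm", "arguments": {"motion": [{"slide": [0, 0, 12], "dr": [0, 0, 0], "jaw": 45}, {"slide": [0, 0, 35], "dr": [0, 0, 0], "jaw": 45}, {"slide": [0, 0, 60], "dr": [0, 0, 0], "jaw": 45}, {"slide": [0, 0, 85], "dr": [0, 0, 0], "jaw": 45}, {"slide": [0, 0, 100], "dr": [0, 0, 0], "jaw": 45}, {"slide": [0, 0, 103], "dr": [0, 0, 0], "jaw": 45}, {"slide": [0, 0, 103], "dr": [0, 0, 0], "jaw": 30}, {"slide": [0, 0, 103], "dr": [0, 0, 0], "jaw": 20}]}}

```text
clock: 8.3
position: [543.3, -76.6, 38.2]
ee_rot: [-0.693, 0.721, -0.001, 0.001]
contact_force: [0.4, 0.0, 0.5]
gripper_width: 19.9
grasp_force: 0.0
```

Run:
```python
from h import *
v=np.load('st3.npy'); st=dict(position=v[:3],ee_rot=v[3:])
p=np.load('jig2.npy'); c,s=np.cos(p[2]),np.sin(p[2])
def w2j(w): d=w[:2]-p[:2]; return np.array([c*d[0]+s*d[1],-s*d[0]+c*d[1]]).round(1)
for z in (46,52,57): print(z,[w2j(wback(st,a,z)) for a in ([310.8,128],[330.3,128],[320.5,138])])
for z in (12,18,23): print(z,w2j(wback(st,[304.2,117],z)))
plan([543,-76.6,37],177.7)
```

```text
46 [array([-128.8,  -57.8]), array([-145. ,  -58.3]), array([-137.1,  -49.8])]
52 [array([-127.7,  -58.4]), array([-143.5,  -58.9]), array([-135.8,  -50.6])]
57 [array([-126.8,  -58.9]), array([-142.3,  -59.4]), array([-134.8,  -51.3])]
12 [-128.6  -64.6]
18 [-127.6  -65. ]
23 [-126.8  -65.3]
t 8.3 pos [543.3 -76.6  38.2] F [0.4 0.  0.5] w 19.9 grip 0.0 slide [0.  0.3 1.2] dr [-0.01  0.   -0.  ] yaw 177.7 j [ 0.16  0.47 -0.41  0.   -0.68 -0.2 ]
```

Emit:
{"name": "step_arm", "arguments": {"motion": [{"slide": [0, 0, 0], "dr": [0, 0, 0], "jaw": 12}, {"slide": [0, 0, 0], "dr": [0, 0, 0], "jaw": 8}, {"slide": [0, 0, 0], "dr": [0, 0, 0], "jaw": 8}, {"slide": [0, 0, 0], "dr": [0, 0, 0], "jaw": 8}, {"slide": [0, 0, 0], "dr": [0, 0, 0], "jaw": 8}, {"slide": [0, 0, 0], "dr": [0, 0, 0], "jaw": 8}, {"slide": [0, 0, 0], "dr": [0, 0, 0], "jaw": 8}, {"slide": [0, 0, 0], "dr": [0, 0, 0], "jaw": 8}]}}

```text
clock: 9.3
position: [542.4, -76.6, 38.3]
ee_rot: [-0.693, 0.721, -0.0, 0.0]
contact_force: [-2.6, 2.1, 5.6]
gripper_width: 12.9
grasp_force: 58.8
```

Run:
```python
from h import *
p=np.load('jig2.npy'); d=51; st=arm.read_state()
plan(st['position']-d*np.array([np.cos(p[2]),np.sin(p[2]),0]))
```

```text
t 9.3 pos [542.4 -76.6  38.3] F [-2.6  2.1  5.6] w 12.9 grip 58.8 slide [-0.1 51.  -0. ] dr [0. 0. 0.] yaw 177.7 j [ 0.16  0.47 -0.41 -0.   -0.68 -0.2 ]
```

Emit:
{"name": "step_arm", "arguments": {"motion": [{"slide": [0, 3, 0], "dr": [0, 0, 0], "jaw": 8}, {"slide": [0, 11, 0], "dr": [0, 0, 0], "jaw": 8}, {"slide": [0, 20, 0], "dr": [0, 0, 0], "jaw": 8}, {"slide": [0, 29, 0], "dr": [0, 0, 0], "jaw": 8}, {"slide": [0, 38, 0], "dr": [0, 0, 0], "jaw": 8}, {"slide": [0, 46, 0], "dr": [0, 0, 0], "jaw": 8}, {"slide": [0, 51, 0], "dr": [0, 0, 0], "jaw": 8}, {"slide": [0, 51, 0], "dr": [0, 0, 0], "jaw": 8}]}}

```text
clock: 10.3
position: [495.7, -74.5, 38.4]
ee_rot: [-0.693, 0.721, -0.003, 0.003]
contact_force: [8.4, -2.9, -2.9]
gripper_width: 13.1
grasp_force: 58.6
```

Run:
```python
from h import *
import cv2
plan([542,-76.5,37],177.7)
st=arm.read_state(); i=optics.get_image('wrist'); np.save('st4.npy',np.r_[st['position'],st['ee_rot']])
cv2.imwrite('pics/w4raw.png',i); cv2.imwrite('pics/w4.png',cv2.resize(cv2.convertScaleAbs(i,alpha=2),(800,600),interpolation=cv2.INTER_CUBIC))
```

```text
t 10.3 pos [495.7 -74.5  38.4] F [ 8.4 -2.9 -2.9] w 13.1 grip 58.6 slide [  0.1 -46.3   1.8] dr [-0.07  0.    0.  ] yaw 177.7 j [ 0.18  0.41 -0.54  0.   -0.61 -0.22]
```

View pics/w4.png

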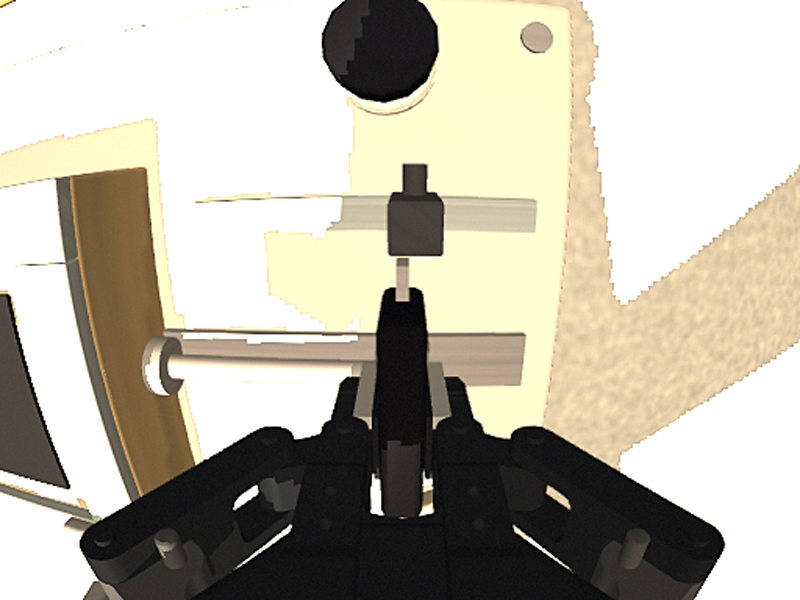

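Pointer tip is at (402,258), and the block top spans x 389–443 (centre 416). That leaves it about 4 mm short, consistent with the measured 47 mm move, so I'll nudge it.

Emit:
{"name": "step_arm", "arguments": {"motion": [{"slide": [0, 2, 0], "dr": [0, 0, 0], "jaw": 8}, {"slide": [0, 4, 0], "dr": [0, 0, 0], "jaw": 8}, {"slide": [0, 4, 0], "dr": [0, 0, 0], "jaw": 8}, {"slide": [0, 4, 0], "dr": [0, 0, 0], "jaw": 8}, {"slide": [0, 4, 0], "dr": [0, 0, 0], "jaw": 8}, {"slide": [0, 4, 0], "dr": [0, 0, 0], "jaw": 8}, {"slide": [0, 4, 0], "dr": [0, 0, 0], "jaw": 8}, {"slide": [0, 4, 0], "dr": [0, 0, 0], "jaw": 8}]}}

```text
clock: 11.35
position: [492.3, -74.4, 38.4]
ee_rot: [-0.693, 0.721, -0.003, 0.004]
contact_force: [8.7, -3.6, -3.3]
gripper_width: 12.9
grasp_force: 58.7
```

Run:
```python
from h import *
import cv2
plan([542,-76.5,37],177.7)
i=optics.get_image('wrist')
a=cv2.convertScaleAbs(i[95:205,190:330],alpha=2); b=optics.get_image('top')[120:240,190:345]
a=cv2.resize(a,(560,440),interpolation=cv2.INTER_CUBIC); cv2.imwrite('pics/w5.png',a); cv2.imwrite('pics/t5.png',cv2.resize(cv2.convertScaleAbs(b,alpha=1.6),(620,480),interpolation=cv2.INTER_CUBIC))
```

```text
t 11.35 pos [492.3 -74.4  38.4] F [ 8.7 -3.6 -3.3] w 12.9 grip 58.7 slide [  0.1 -49.7   1.9] dr [-0.07  0.    0.  ] yaw 177.7 j [ 0.18  0.41 -0.55  0.   -0.61 -0.22]
```

View pics/w5.png

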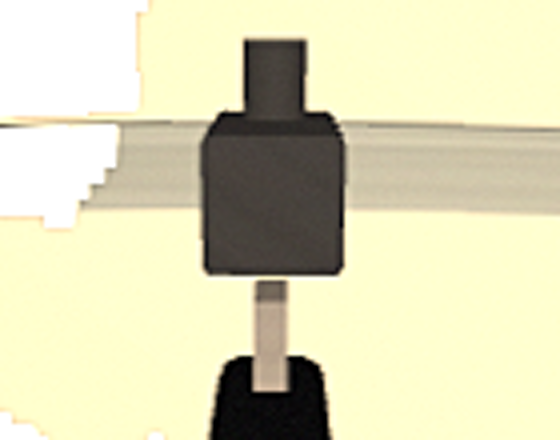

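View pics/t5.png

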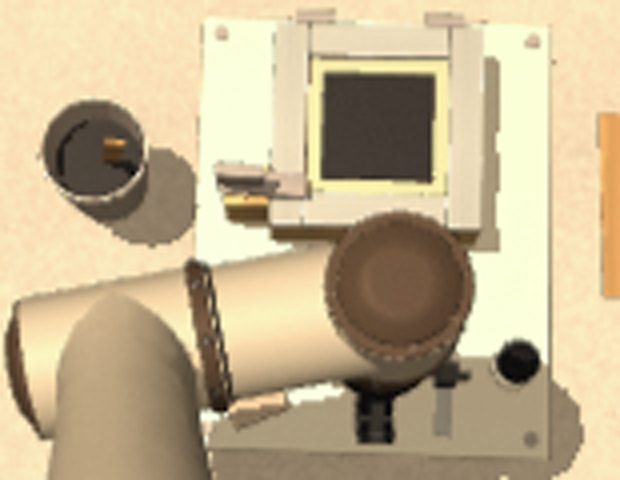

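The pointer (x 271) is level with the block's centre (x 273), and the button lies square across the closed cover. I'm handing it in while still holding.

```bash
python3 -c "
from bench import arm
s=arm.read_state(); print(abs(s['joint_vel']).max(), s['grasp_force']); print(arm.job_done())"
```

```text
0.0015747465538771032 58.74391973018646
the job is handed in; nothing more can be done
None
```

I handed in the job at about 11 s of the 43 s limit, with the turnbutton square across the closed cover and the gripper still holding the slide, its pointer about 0.2 mm off the marker block's centre in the last wrist picture. The hand-in gave no verdict.

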